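# Dock the stock terminal in its sprung charging cradle

## Robot

A 6-joint arm with a two-finger parallel gripper is mounted at the origin on the work surface. World frame = base frame: x ahead of the robot, y to its left, z up, the work surface at z = 0. Lengths are in mm, angles in rad, forces in N, time in s.
With the tool pointing down it reaches from about 275 to 750 mm from the base axis. Payload 10.2 kg.
Tool frame: the origin (TCP) lies on the front face of the gripper's body, between the roots of the fingers; the fingertips stand 73 mm ahead of it and the grasp point (between the pads) lies 54 mm ahead of it; z points along the fingers, y is the line along which they close (so a half turn about z gives the same grasp; the last joint's range is limited). The gripper opens to 85 mm and grips with 20 to 120 N. Pads are 22 mm wide; open, the fingers measure 114 mm over their backs; the gripper's body (76 mm by 85 mm) begins 54 mm behind the grasp point. The pads swing forward as they close: fully open they stand 13 mm farther back than shut.
Start: joints at [1.028, 0.313, 1.498, -0, 1.331, -0.223], TCP at [165.061, 498.384, 303.894] pointing down, gripper open.
Joint ranges: [-2.94, 2.94], [-0.97, 2.17], [0.19, 2.56], [-1.23, 4.37], [0.02, 3.11], [-2.88, 2.88]. Speed limits (rad/s): [2.39, 2.39, 3.01, 3.14, 3.14, 3.14].

## Interface

Orientations are given as a unit quaternion [w, x, y, z].
In Python, from rig import * gives the robot as it stands.
- The arm moves only by the tool step_arm, never from a script. Its argument "plan" is a list of rows, each an object with "offset": the shift along the tool's x, y, z in cm, a list of three; "rot": the turn, a rotation vector about the tool's x, y, z in degrees, a list of three; "gripper": the finger opening in cm, from 0 to 8.54. In form: [{"offset": [x, y, z], "rot": [wx, wy, wz], "gripper": gripper}, ...]. A call has 1 to 12 rows; each row is the pose to reach, as a shift and turn from the pose commanded when the call began, along the tool's axes at that moment; what a row does not reach only later rows make up. A row lasts 1/10 s, in which the tool goes at most 50 mm and 8.59 degrees, less where a joint would pass 70% of its speed; a pose out of reach is approached as far as the arm can. A call with a gripper value outside its range is refused whole. The fingers move at their own pace and stop on an object; "squeeze" is the grip in N (left out, the last holds). Time passes only in rows, so rows that repeat a pose let the fingers close. It gives the time, the measured TCP pose, the force, the opening and the grip force at its end, in the units of the state.
- sense(): the state, without advancing time (a new reading comes with each control period).
- capture(name): name is "side" or "top"; returns a dict with "color" (480x640x3 uint8, red, green, blue), "depth" (480x640 float32, mm along the optical axis (not along the pixel's ray), 0 where there is no reading), "vertical_fov" (degrees; the focal length in pixels is half the picture's height over the tangent of half this angle, whatever the lens; pixels are square), "cx", "cy" (the principal point, pixels), "rvec" (rotation vector, rad) and "tvec" (3), from world to camera coordinates, as OpenCV has them. Camera axes: x right, y down, z forward; pixel columns grow to the right and rows downward; lengths in mm; the calibration is good to about 2 mm. A picture is of the moment at which its call begins.
- finish_job(): hands the job in; it is judged then, once.
The state is a dict: "time_s": time; "joints": joint angles; "dq": joint speeds; "tau": joint torques, N m; "eef_pos": TCP position; "ee_rot": TCP orientation; "force": force on the tool from outside, world axes, zero at the start; "wrist_torque": the same for the moment, N m; "grip_width": opening from 0.0 (shut) to 1.0 (fully open); "grip_force": force on a finger pad.
Only numpy, scipy, OpenCV 4.12 (cv2) and the standard library are available. Lean on these libraries where they do the work, as an engineer would, in place of code of your own. Each camera call takes 0.05 s, during which the arm holds its last target. There are 200 camera calls.

## Task

In the medicine sorting room, lift the blue dust cover off the charging cradle and lay it the same way up on the black mat. Then dock the stock terminal in the cradle, screen up: tuck its yellow toe under the orange bridge, push back the brass spring plunger, lower the head and let go, so that the terminal lies flat on the bed with its grey head tongue sprung fully home under the head lip. Do not force it, and leave the other things on the table as they are.

Things in the scene. Friction and masses are not known exactly. Their poses are not given: they have to be found in the camera images.
- cradle: Charging cradle fixed to the table, grey base 216 x 96 x 10 mm (x -118 to +98). Origin on the table plane, x towards the head end. Black bed 44 mm wide, top at z 30; the sides are open between x -76 and +74. Docked, the terminal's origin lies at cradle (0, 0, 30), its x along the cradle's. The head lip bars it from being lowered level: the toe goes in first, head raised 10 to 17 degrees.
- cradle_bridge (a point): Toe end of the cradle: middle of the lower front edge of the orange bridge, at cradle (-76, 0, 49) mm, 19 mm above the bed. The bridge reaches from x -112 to -76, 6 mm thick, between two posts 36 mm apart; the brass plunger works under it.
- cradle_lip (a point): Head end of the cradle: middle of the lower front edge of the orange lip, at cradle (74, 0, 45) mm, 15 mm above the bed. The lip is 8 mm thick and overhangs the bed from x 74 to the end wall's face at x 82, between cheeks 46 mm apart. To pass down in front of it the terminal's toe end must be at cradle x -90 or beyond; let go, the spring then drives the head tongue under it.
- plunger (a joint): Travel of the sprung brass plunger under the bridge, in m: 0 free, grows as it is pushed towards the cradle's -x, stop at 0.017. About 5 N at first, 12 N at the stop. 0.004 when the terminal is docked.
- plunger_face (a point): Middle of the plunger's face (26 mm wide, 14 mm high), 8 mm above the bed; at cradle x -78 when free.
- cover: Loose blue dust cover, 130 x 58 mm, 90 g or so. Origin under its middle, at the foot of two side skirts 8 mm high; plate top at z 12; on it a white grip bar 60 mm long (along x), 16 mm wide, top at z 44. Starts on the cradle's bed, its skirts hanging beside the bed.
- handset: Stock terminal, about 250 g, lying on its back, screen up. 164 mm long. Origin at the middle of its length on its underside; x towards the head (screen end), z up out of the screen. Black body x -54 to +66, 52 mm wide, 30 mm thick; yellow toe tongue x -82 to -54, 28 mm wide, z 0 to 12; grey head tongue x +66 to +82, 40 mm wide, z 0 to 12.
- handset_toe (a point): Middle of the lower edge of the yellow toe's end, at handset (-82, 0, 0) mm.
- handset_head (a point): Middle of the lower edge of the grey head tongue's end, at handset (82, 0, 0) mm.
- mat: Black rubber mat fixed on the table, 200 (x) x 140 (y) x 3 mm; origin under its centre.
- carton_green: Bystander: white medicine carton with a green band, 50 x 120 x 40 mm; origin under its centre.
- carton_red: Bystander: white medicine carton with a red band, 60 x 110 x 50 mm; origin under its centre.
- pill_jar: Bystander: amber jar, 64 mm across, 85 mm high; origin under its centre.
- tape_roll: Bystander: cardboard-coloured tape roll lying flat, 96 mm across, 45 mm high; origin under its centre.
- marker: Bystander: white and blue marker pen, 133 mm long, lying; origin near its middle.
- mug: Bystander: blue mug, 80 mm across, 90 mm high; origin under its centre.
- stapler: Bystander: red stapler, 150 mm long, 43 mm high; origin under its centre.
Mind the look-alikes: they are no part of the job. Leave any turquoise look-alike of the handset alone.

How it is judged:
By the outcome, as a careful person would: the job done as asked, in the order asked, and still so for the second after the job is handed in, with the robot touching nothing.
It also fails if it takes over 64 s, if anything falls off the work surface, if the arm or the gripper's body presses on something with over 40 N, if the wrist force passes 120 N, or if a joint passes its speed limit or range.

## Working session

There is one attempt and no reset: what is moved stays moved. The work goes in short steps, Python scripts to look and compute and a tool call to move; the robot and the scene stay as the last step left them, time stands still between calls to the robot, and variables do not carry over. Pictures are saved under pics/ and viewed, at most 11 in all, crops included, and the job is handed in when it is done.

Besides the shell and the picture viewer there is one more tool, called after ">>>" as name(argument=value, ...) on one line, values as JSON. step_arm: Moves the arm, as the interface text tells. Its arguments: {"type":"object","properties":{"plan":{"type":"array"},"squeeze":{"type":"number"}},"required":["plan"]}

```bash
mkdir -p pics; cat > h.py <<'E'
from rig import *
import numpy as np, cv2
from scipy.spatial.transform import Rotation as R
def cap(n):
    c=capture(n); c['f']=240/np.tan(np.radians(c['vertical_fov'])/2)
    c['R']=cv2.Rodrigues(np.array(c['rvec'],float))[0]; c['t']=np.array(c['tvec'],float).ravel(); return c
def ray(c,u,v,z):
    d=c['R'].T@np.array([(u-c['cx'])/c['f'],(v-c['cy'])/c['f'],1]); o=-c['R'].T@c['t']
    return o+d*(z-o[2])/d[2]
def cloud(c):
    v,u=np.mgrid[:480,:640]; d=c['depth']
    p=np.stack([(u-c['cx'])/c['f']*d,(v-c['cy'])/c['f']*d,d],-1)
    return (p-c['t'])@c['R']
def save(c,n): cv2.imwrite('pics/'+n,c['color'][:,:,::-1])
E
python3 - <<'E'
from h import *
import pickle
for n in('top','side'):
    c=cap(n); save(c,n+'0.png'); pickle.dump(c,open(n+'0.pkl','wb'))
    print(n,c['f'],-c['R'].T@c['t'],c['R'][2],(c['depth']>0).mean(),ray(c,320,240,0))
s=sense();print(s)
E
```

```text
top 480.4219269836009 [ 340.0051241    29.7896163  1248.55044365] [ 0.1411127  -0.00665402 -0.98997118] 0.996181640625 [515.28959928  14.89757112   0.        ]
side 488.3134590282273 [412.55542914 759.73810124 857.58625972] [ 0.11759938 -0.69094727 -0.71327573] 0.9959244791666667 [ 5.42548016e+02 -6.06538960e+01  1.13686838e-13]
{'time_s': 0.1, 'joints': array([ 1.02760890e+00,  3.13442611e-01,  1.49832070e+00, -6.09581382e-06,
        1.33099347e+00, -2.23405993e-01]), 'dq': array([ 0.00069816, -0.00261738, -0.00276315,  0.00018053,  0.00043802,
       -0.00219528]), 'tau': array([ 1.75383619e-03, -4.12902224e+01, -2.60142088e+01, -1.84004630e-04,
        3.00598665e-03, -1.96165371e-05]), 'eef_pos': array([164.98554764, 498.26596738, 303.38261231]), 'ee_rot': array([-2.14935112e-04,  1.59209573e-01,  9.87244637e-01, -5.40935355e-04]), 'force': array([-0.7925321 ,  0.27881336, -0.20685791]), 'wrist_torque': array([-0.025163  , -0.0330208 ,  0.01072215]), 'grip_force': 0.0, 'grip_width': 0.9950754911085894}
```

View pics/top0.png

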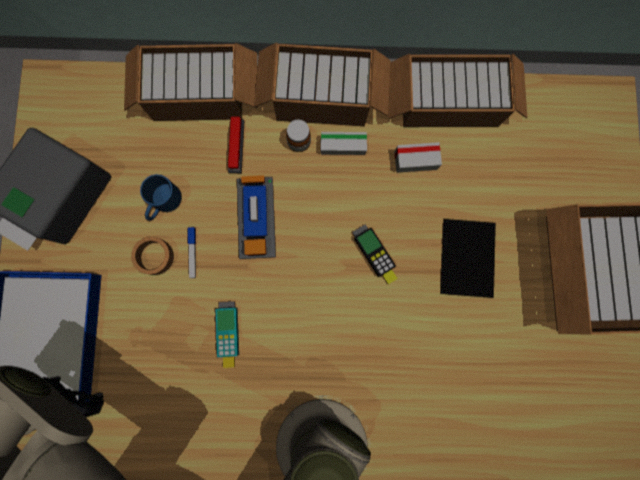

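View pics/side0.png

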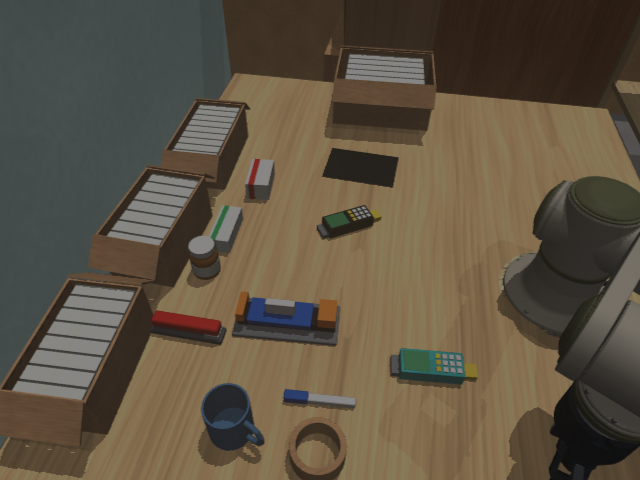

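The top view shows the cradle at (255,217) with its head lip up at (253,180) and the bridge at (255,246). The cover's grip bar is at (253,208). The black terminal is at (375,252), head up-left and yellow toe at (390,278), and the mat is at (468,257). The turquoise look-alike is at (227,333).

```bash
python3 - <<'E'
from h import *
import pickle
c=pickle.load(open('top0.pkl','rb')); P=cloud(c)
hsv=cv2.cvtColor(c['color'],cv2.COLOR_RGB2HSV); H,S,V=[hsv[...,i].astype(int) for i in range(3)]
v,u=np.mgrid[:480,:640]
def box(a,b,d,e): return (u>=a)&(u<=b)&(v>=d)&(v<=e)
def rep(n,m,zmin=None):
    if zmin is not None: m=m&(P[...,2]>zmin)
    q=P[m]; 
    if len(q)<5: print(n,len(q));return
    r=cv2.minAreaRect(q[:,:2].astype(np.float32))
    print(n,len(q),'med',np.median(q,0).round(1),'rect',np.round(r[0],1),np.round(r[1],1),round(r[2],1),'z95',np.percentile(q[:,2],[5,95]).round(1))
cr=box(230,285,165,265)
rep('blue',cr&(H>105)&(H<130)&(S>150))
rep('bar',cr&(S<60)&(V>120))
rep('bar z',box(243,265,188,228),36)
rep('lip',box(235,275,165,195)&(H<18)&(S>180)&(V>100),38)
rep('bridge',box(235,275,230,262)&(H<18)&(S>180)&(V>100),38)
rep('base all',cr,5)
hs=box(345,402,220,288)
rep('hs all',hs,5)
rep('hs body',hs,22)
rep('toe',hs&(H>22)&(H<35)&(S>150)&(V>100),5)
rep('screen',hs&(H>45)&(H<85)&(S>100))
rep('mat',box(430,505,210,305)&(V<40)&(P[...,2]<20))
for n,b in dict(stapler=(225,245,112,178),jar=(284,312,118,154),green=(318,370,130,158),marker=(184,200,225,280)).items(): rep(n,box(*b),12)
E
```

```text
blue 949 med [579.1 182.4  31.9] rect [484.6 143.8] [355.7  95.2] 23.3 z95 [27.4 36.3]
bar 112 med [585.2 186.   64.4] rect [585.1 186. ] [56.6 12.9] 4.7 z95 [60.1 67.4]
bar z 244 med [583.4 184.1  62.6] rect [481.6 135.7] [344.8  78.6] 23.9 z95 [36.4 67.3]
lip 133 med [662.9 193.   51. ] rect [668.7 206.8] [84.3 34.1] 66.8 z95 [46.1 54.4]
bridge 291 med [487.5 178.5  52.9] rect [434.1 107.4] [237.1  57.2] 53.1 z95 [48.6 57.1]
base all 2958 med [569.9 182.6  30.2] rect [513.5 165. ] [415.9 143.1] 19.0 z95 [ 6.1 61.7]
hs all 1223 med [ 483.5 -125.8   27.6] rect [458.1 -60.7] [164.9 247.8] 18.9 z95 [ 8.5 33. ]
hs body 969 med [ 484.7 -125.7   28.4] rect [435.4 -49.4] [119.9 237.7] 33.8 z95 [24.5 33.4]
toe 143 med [ 427.4 -162.8   10.7] rect [391.8 -73.8] [ 80.2 229.2] 34.8 z95 [ 6.7 31.7]
screen 349 med [ 510.2 -110.3   28.5] rect [423.2 -71.2] [ 86.4 247. ] 58.8 z95 [25.  32.5]
mat 3812 med [ 477.6 -372.2    1.2] rect [ 479.6 -372.6] [138.  195.4] 86.8 z95 [-2.9  5.2]
stapler 743 med [766.6 245.1  40.1] rect [583.7 172.3] [558.7  82.1] 22.0 z95 [15.8 45.9]
jar 693 med [775.4  78.1  79.8] rect [594.1  48.6] [508.7  74.2] 7.8 z95 [18.5 86.6]
green 981 med [771.3 -38.9  37.8] rect [570.9 -35.5] [120.5 464.5] 88.7 z95 [21.9 42.1]
marker 261 med [491.5 346.3  15.3] rect [396.  221.7] [384.1 111. ] 57.6 z95 [12.4 20. ]
```

```bash
cat >> h.py <<'E'
def blobs(c,m,z,k=None):
    m=m.astype(np.uint8)
    n,l,st,_=cv2.connectedComponentsWithStats(m)
    i=1+np.argmax(st[1:,4]); vv,uu=np.nonzero(l==i)
    q=np.array([ray(c,a,b,z)[:2] for a,b in zip(uu,vv)])
    r=cv2.minAreaRect(q.astype(np.float32)); 
    w,V=np.linalg.eigh(np.cov(q.T)); a=np.degrees(np.arctan2(V[1,1],V[0,1]))
    return len(q),q.mean(0).round(1),np.round(r[0],1),np.round(r[1],1),round(r[2],1),'pca',round(a,1)
def hsvs(c):
    h=cv2.cvtColor(c['color'],cv2.COLOR_RGB2HSV); return [h[...,i].astype(int) for i in range(3)]
v,u=np.mgrid[:480,:640]
def box(a,b,d,e): return (u>=a)&(u<=b)&(v>=d)&(v<=e)
E
python3 - <<'E'
from h import *
import pickle
c=pickle.load(open('top0.pkl','rb'));H,S,V=hsvs(c);cr=box(230,285,165,265);hs=box(345,402,220,288)
print('bar',blobs(c,cr&(S<60)&(V>120),66))
print('blue',blobs(c,cr&(H>105)&(H<130)&(S>150)&(V>60),34))
print('lip',blobs(c,box(235,275,165,195)&(H<18)&(S>180)&(V>100),53))
print('bridge',blobs(c,box(235,275,230,262)&(H<18)&(S>180)&(V>100),55))
print('cradlegrey',blobs(c,cr&(S<110)&(V<120)|cr&(H>105)&(S>150)|cr&(H<18)&(S>180)&(V>100),10))
print('toe',blobs(c,hs&(H>22)&(H<35)&(S>200)&(V>100),12))
print('screen',blobs(c,hs&(H>45)&(H<85)&(S>100),30))
print('body',blobs(c,hs&((V<50)|(H>45)&(H<85)&(S>100)),30))
print('mat',blobs(c,box(430,505,210,305)&(V<40),3))
cv2.imwrite('pics/crop.png',cv2.resize(np.hstack([c['color'][165:290,220:290],c['color'][165:290,335:420]])[:,:,::-1],None,fx=4.5,fy=4.5,interpolation=cv2.INTER_NEAREST))
c=pickle.load(open('side0.pkl','rb'));H,S,V=hsvs(c)
print('S bar',blobs(c,box(255,305,295,320)&(S<60)&(V>110),66))
print('S lip',blobs(c,box(230,252,288,325)&(H<18)&(S>180)&(V>100),53))
print('S bridge',blobs(c,box(312,345,290,330)&(H<18)&(S>180)&(V>100),55))
print('S toe',blobs(c,box(365,390,200,230)&(H>22)&(H<35)&(S>200)&(V>100),12))
print('S screen',blobs(c,box(320,365,200,230)&(H>45)&(H<85)&(S>100),30))
E
```

```text
bar (112, array([584.4, 185.6]), array([585.1, 186.9]), array([56.2, 12.6]), 2.5, 'pca', np.float64(-177.3))
blue (923, array([581.4, 184.8]), array([583.1, 185.6]), array([129.5,  59. ]), 2.7, 'pca', np.float64(-175.6))
lip (128, array([661.9, 192.4]), array([662. , 193.1]), array([13.1, 56.2]), 1.6, 'pca', np.float64(93.7))
bridge (293, array([487.1, 178.8]), array([486.8, 179.1]), array([36.5, 50.7]), 6.3, 'pca', np.float64(94.8))
cradlegrey (2696, array([568.4, 184.7]), array([572.3, 185.2]), array([219.5,  96.9]), 4.5, 'pca', np.float64(-175.5))
toe (57, array([ 424.7, -165.9]), array([ 424.2, -164.8]), array([21.9, 25.3]), 34.7, 'pca', np.float64(162.2))
screen (345, array([ 510.3, -109.9]), array([ 510.7, -109.9]), array([52.6, 45.3]), 34.4, 'pca', np.float64(-149.8))
body (649, array([ 496.8, -112.5]), array([ 486. , -122.1]), array([122.7,  54.1]), 33.2, 'pca', np.float64(-154.3))
mat (3831, array([ 478. , -371.7]), array([ 479.3, -371.5]), array([136.3, 194.7]), 87.1, 'pca', np.float64(176.6))
S bar (175, array([582.7, 187.9]), array([583. , 187.8]), array([59. , 14.7]), 3.2, 'pca', np.float64(-177.1))
S lip (141, array([661.5, 195.1]), array([661. , 194.7]), array([14. , 56.1]), 5.0, 'pca', np.float64(94.5))
S bridge (48, array([483.8, 165.9]), array([484.2, 166.4]), array([22.5, 20. ]), 10.6, 'pca', np.float64(-157.0))Traceback (most recent call last):
  File "<stdin>", line 18, in <module>
  File "h.py", line 18, in blobs
    i=1+np.argmax(st[1:,4]); vv,uu=np.nonzero(l==i)
        ~~~~~~~~~^^^^^^^^^^
    return _wrapfunc(a, 'argmax', axis=axis, out=out, **kwds)
    return bound(*args, **kwds)
ValueError: attempt to get argmax of an empty sequence
```

View pics/crop.png

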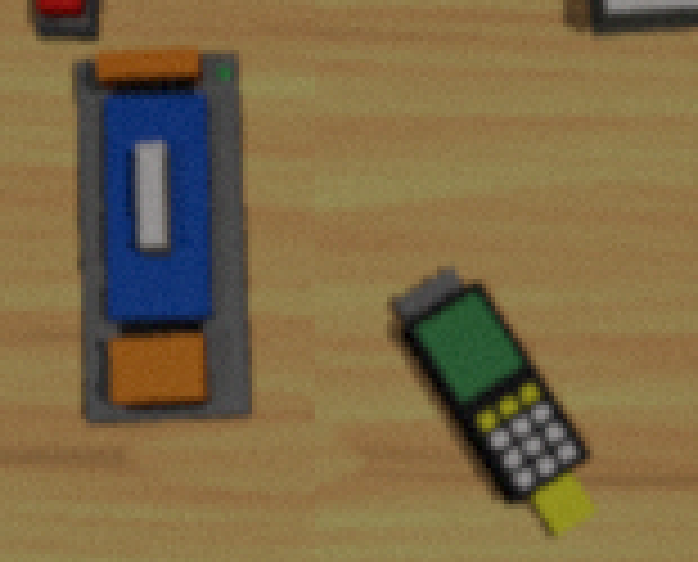

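The crop shows the cover on the bed between lip and bridge, with its bar central. It also shows the terminal, yellow toe down-right. All poses fit the listed dimensions: cradle at about (581,186) yaw 4.5°, handset at about (481,-125) yaw 34°, mat at (478,-372).

```bash
cat >> h.py <<'E'
def go(pos,yaw,pitch=0):
    "offset (cm) and rot (deg) from the present pose; yaw of tool x, pitch about tool y (deg)"
    s=sense(); q=s['ee_rot']; A=R.from_quat([q[1],q[2],q[3],q[0]])
    B=R.from_euler('z',yaw,degrees=True)*R.from_euler('x',180,degrees=True)*R.from_euler('y',pitch,degrees=True)
    d=A.inv().apply(np.array(pos)-s['eef_pos'])/10
    print('off',d.round(2),'rot',(A.inv()*B).as_rotvec(degrees=True).round(1),'dist',round(np.linalg.norm(d)*10),'t',s['time_s'])
E
python3 -c "
from h import *
go((583.5,186.5,190),184)"
```

```text
off [-49.53 -16.43  11.34] rot [ -0.1  -0.  -22.3] dist 534 t 0.1
```

>>> step_arm(plan=[{"offset":[-49.5,-16.4,11.3],"rot":[0,0,-22.3],"gripper":8.5},{"offset":[-49.5,-16.4,11.3],"rot":[0,0,-22.3],"gripper":8.5},{"offset":[-49.5,-16.4,11.3],"rot":[0,0,-22.3],"gripper":8.5},{"offset":[-49.5,-16.4,11.3],"rot":[0,0,-22.3],"gripper":8.5},{"offset":[-49.5,-16.4,11.3],"rot":[0,0,-22.3],"gripper":8.5},{"offset":[-49.5,-16.4,11.3],"rot":[0,0,-22.3],"gripper":8.5},{"offset":[-49.5,-16.4,11.3],"rot":[0,0,-22.3],"gripper":8.5},{"offset":[-49.5,-16.4,11.3],"rot":[0,0,-22.3],"gripper":8.5},{"offset":[-49.5,-16.4,11.3],"rot":[0,0,-22.3],"gripper":8.5},{"offset":[-49.5,-16.4,11.3],"rot":[0,0,-22.3],"gripper":8.5},{"offset":[-49.5,-16.4,11.3],"rot":[0,0,-22.3],"gripper":8.5},{"offset":[-49.5,-16.4,11.3],"rot":[0,0,-22.3],"gripper":8.5}])

```text
time_s: 1.3
eef_pos: [586.0, 183.3, 188.6]
ee_rot: [-0.001, -0.032, 0.999, -0.0]
force: [-0.1, 0.4, -0.2]
grip_width: 0.993
grip_force: 0.0
```

>>> step_arm(plan=[{"offset":[0,0,0],"rot":[0,0,0],"gripper":8.5},{"offset":[0,0,4],"rot":[0,0,0],"gripper":8.5},{"offset":[0,0,7.7],"rot":[0,0,0],"gripper":6},{"offset":[0,0,7.7],"rot":[0,0,0],"gripper":5},{"offset":[0,0,7.7],"rot":[0,0,0],"gripper":4}], squeeze=30)

```text
time_s: 1.8
eef_pos: [583.2, 188.0, 115.1]
ee_rot: [0.0, -0.035, 0.999, 0.0]
force: [-0.5, 0.5, 0.2]
grip_width: 0.513
grip_force: 0.0
```

```bash
python3 - <<'E'
from h import *
c=cap('side'); save(c,'s1.png'); go((583.5,186.5,113),184)
t=cap('top')
cv2.imwrite('pics/c1.png',np.vstack([cv2.resize(x[:,:,::-1],(640,300)) for x in (c['color'][200:350,160:480],t['color'][140:290,95:415])]))
E
```

```text
off [ 0.04 -0.13  0.31] rot [0.  0.2 0. ] dist 3 t 1.85
```

View pics/c1.png

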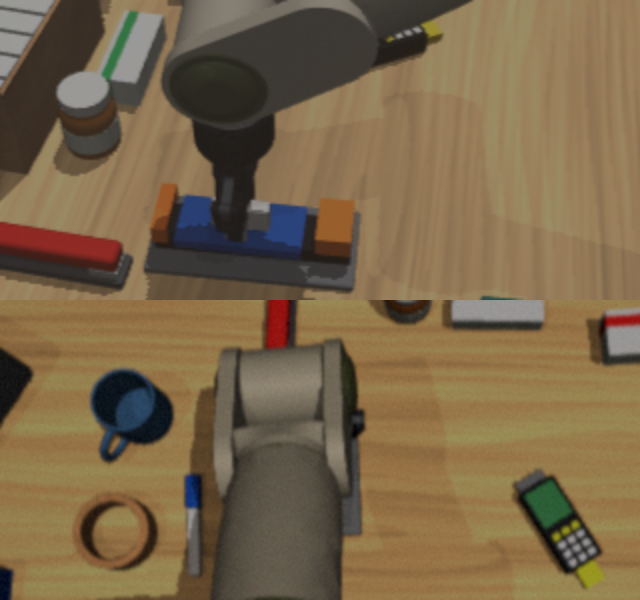

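The crop shows the fingers straddling the white bar, fingertips near the plate, with nothing else touched. I'll close and lift.

>>> step_arm(plan=[{"offset":[0,0,0],"rot":[0,0,0],"gripper":0.5},{"offset":[0,0,0],"rot":[0,0,0],"gripper":0.5},{"offset":[0,0,0],"rot":[0,0,0],"gripper":0.5},{"offset":[0,0,0],"rot":[0,0,0],"gripper":0.5},{"offset":[0,0,0],"rot":[0,0,0],"gripper":0.5},{"offset":[0,0,-3],"rot":[0,0,0],"gripper":0.5},{"offset":[0,0,-6],"rot":[0,0,0],"gripper":0.5},{"offset":[0,0,-9],"rot":[0,0,0],"gripper":0.5},{"offset":[0,0,-12],"rot":[0,0,0],"gripper":0.5},{"offset":[0,0,-12],"rot":[0,0,0],"gripper":0.5}], squeeze=40)

```text
time_s: 2.9
eef_pos: [584.5, 187.3, 238.6]
ee_rot: [0.004, -0.035, 0.999, 0.0]
force: [0.6, -0.5, -0.3]
grip_width: 0.177
grip_force: 39.7
```

```bash
python3 - <<'E'
from h import *
go((478.5,-372,150),177)
E
```

```text
off [ 14.53 -55.06   8.72] rot [0.  0.5 7. ] dist 576 t 2.9
```

>>> step_arm(plan=[{"offset":[0.6,-2.5,0.0],"rot":[0,0,0.5],"gripper":0.5},{"offset":[1.8,-7,0],"rot":[0,0,1],"gripper":0.5},{"offset":[3.1,-12,0.5],"rot":[0,0,1.5],"gripper":0.5},{"offset":[4.4,-17,1],"rot":[0,0,2],"gripper":0.5},{"offset":[5.7,-22,1.5],"rot":[0,0,2.5],"gripper":0.5},{"offset":[7,-27,2],"rot":[0,0,3],"gripper":0.5},{"offset":[8.4,-32,3],"rot":[0,0,4],"gripper":0.5},{"offset":[9.7,-37,4],"rot":[0,0,5],"gripper":0.5},{"offset":[11,-42,5],"rot":[0,0,6],"gripper":0.5},{"offset":[12.3,-47,6],"rot":[0,0,7],"gripper":0.5},{"offset":[13.5,-51.5,7],"rot":[0,0,7],"gripper":0.5},{"offset":[14.4,-55,8.3],"rot":[0,0,7],"gripper":0.5}])

```text
time_s: 4.1
eef_pos: [477.8, -369.6, 151.7]
ee_rot: [0.0, 0.027, 1.0, -0.0]
force: [1.1, 0.7, -1.0]
grip_width: 0.179
grip_force: 39.7
```

>>> step_arm(plan=[{"offset":[0,0,0],"rot":[0,0,0],"gripper":0.5},{"offset":[0,0,0],"rot":[0,0,0],"gripper":0.5}])

```text
time_s: 4.3
eef_pos: [477.9, -368.0, 151.1]
ee_rot: [-0.001, 0.027, 1.0, 0.001]
force: [-0.6, -0.1, -0.8]
grip_width: 0.18
grip_force: 39.7
```

```bash
python3 - <<'E'
from h import *
go((478.5,-372,94),177)
c=cap('side'); cv2.imwrite('pics/c2.png',cv2.resize(c['color'][60:300,200:460,::-1],None,fx=2,fy=2))
E
```

```text
off [-0.08 -0.41  5.71] rot [ 0.1 -0.1 -0.1] dist 57 t 4.3
```

View pics/c2.png

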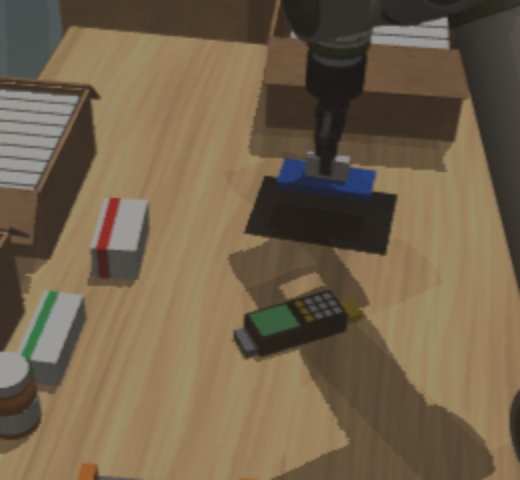

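The cover hangs level over the mat, at about (326,185) in the crop. I'll lower it.

>>> step_arm(plan=[{"offset":[0,-0.3,2],"rot":[0,0,0],"gripper":0.5},{"offset":[0,-0.3,4],"rot":[0,0,0],"gripper":0.5},{"offset":[0,-0.3,5],"rot":[0,0,0],"gripper":0.5},{"offset":[0,-0.3,5.5],"rot":[0,0,0],"gripper":0.5},{"offset":[0,-0.3,5.5],"rot":[0,0,0],"gripper":0.5},{"offset":[0,-0.3,5.5],"rot":[0,0,0],"gripper":0.5}])

```text
time_s: 4.95
eef_pos: [478.9, -370.5, 98.0]
ee_rot: [0.0, 0.026, 1.0, -0.0]
force: [-0.3, -0.6, -0.3]
grip_width: 0.182
grip_force: 39.7
```

>>> step_arm(plan=[{"offset":[0,0,0.1],"rot":[0,0,0],"gripper":0.5},{"offset":[0,0,0.1],"rot":[0,0,0],"gripper":0.5},{"offset":[0,0,0.1],"rot":[0,0,0],"gripper":0.5},{"offset":[0,0,0.1],"rot":[0,0,0],"gripper":0.5}])

```text
time_s: 5.35
eef_pos: [478.6, -370.7, 96.6]
ee_rot: [0.0, 0.026, 1.0, -0.0]
force: [-0.2, 0.7, 1.1]
grip_width: 0.178
grip_force: 40.0
```

>>> step_arm(plan=[{"offset":[0,0,0.1],"rot":[0,0,0],"gripper":0.5},{"offset":[0,0,0.2],"rot":[0,0,0],"gripper":0.5},{"offset":[0,0,0.2],"rot":[0,0,0],"gripper":0.5}])

```text
time_s: 5.65
eef_pos: [478.7, -370.7, 96.5]
ee_rot: [0.0, 0.026, 1.0, -0.0]
force: [-5.9, 6.9, 20.2]
grip_width: 0.179
grip_force: 42.6
```

It's resting on the mat. I'll ease off, open and rise.

>>> step_arm(plan=[{"offset":[0,0,-0.2],"rot":[0,0,0],"gripper":0.5},{"offset":[0,0,-0.2],"rot":[0,0,0],"gripper":6},{"offset":[0,0,-0.2],"rot":[0,0,0],"gripper":6},{"offset":[0,0,-0.2],"rot":[0,0,0],"gripper":6},{"offset":[0,0,-0.2],"rot":[0,0,0],"gripper":6},{"offset":[0,0,-3],"rot":[0,0,0],"gripper":7},{"offset":[0,0,-7],"rot":[0,0,0],"gripper":8.5},{"offset":[0,0,-10],"rot":[0,0,0],"gripper":8.5},{"offset":[0,0,-10],"rot":[0,0,0],"gripper":8.5},{"offset":[0,0,-10],"rot":[0,0,0],"gripper":8.5}])

```text
time_s: 6.65
eef_pos: [478.4, -370.5, 194.1]
ee_rot: [0.0, 0.026, 1.0, -0.0]
force: [1.3, -0.0, -0.4]
grip_width: 0.995
grip_force: 0.0
```

```bash
python3 - <<'E'
from h import *
c=cap('side'); t=cap('top'); H,S,V=hsvs(t)
print('blue',blobs(t,box(430,505,210,305)&(H>105)&(H<130)&(S>150)&(V>60),15))
cv2.imwrite('pics/c3.png',np.hstack([cv2.resize(c['color'][60:300,200:460,::-1],(400,400)),cv2.resize(t['color'][180:320,330:510,::-1],(400,400))]))
# handset
hs=box(345,402,220,288)
print('body',blobs(t,hs&((V<50)|(H>45)&(H<85)&(S>100)),30))
d=np.radians(34); o=np.array([481,-125.5])+5*np.array([np.cos(d),np.sin(d)])
go((o[0],o[1],160),214)
E
```

```text
blue (168, array([ 533.7, -369.6]), array([ 531.3, -372.6]), array([26.3, 58.3]), 1.5, 'pca', np.float64(96.6))
body (805, array([ 490.4, -120.5]), array([ 484.5, -123.9]), array([122.4,  55.9]), 34.2, 'pca', np.float64(-143.8))
off [ 0.6  24.75  3.32] rot [  0.1  -0.1 -37. ] dist 250 t 6.75
```

View pics/c3.png

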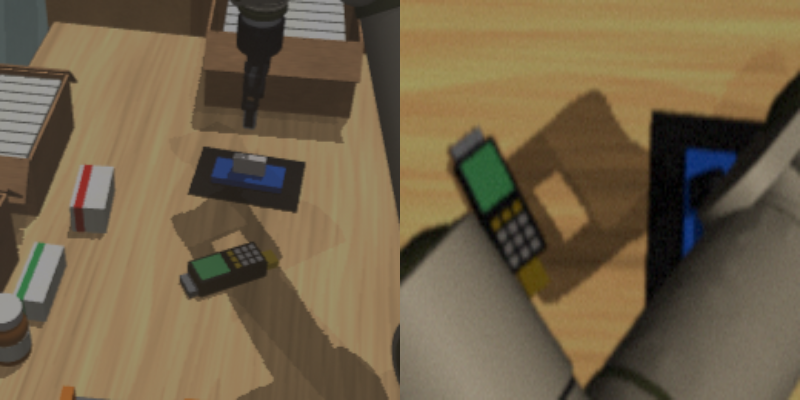

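The cover lies flat on the mat, upright, at about (250,172) in the crop's left half. Now the terminal.

>>> step_arm(plan=[{"offset":[0.6,24.8,3.3],"rot":[0,0,-37],"gripper":8.5},{"offset":[0.6,24.8,3.3],"rot":[0,0,-37],"gripper":8.5},{"offset":[0.6,24.8,3.3],"rot":[0,0,-37],"gripper":8.5},{"offset":[0.6,24.8,3.3],"rot":[0,0,-37],"gripper":8.5},{"offset":[0.6,24.8,3.3],"rot":[0,0,-37],"gripper":8.5},{"offset":[0.6,24.8,3.3],"rot":[0,0,-37],"gripper":8.5},{"offset":[0.6,24.8,3.3],"rot":[0,0,-37],"gripper":8.5},{"offset":[0.6,24.8,3.3],"rot":[0,0,-37],"gripper":8.5},{"offset":[0.6,24.8,3.3],"rot":[0,0,-37],"gripper":8.5}])

```text
time_s: 7.65
eef_pos: [485.6, -123.7, 160.9]
ee_rot: [-0.0, -0.291, 0.957, 0.0]
force: [-0.7, -1.1, -0.1]
grip_width: 0.995
grip_force: 0.0
```

```bash
python3 - <<'E'
from h import *
go((485,-122.8,78),214)
E
```

```text
off [-0.01  0.1   8.29] rot [ 0.  -0.  -0.1] dist 83 t 7.65
```

>>> step_arm(plan=[{"offset":[0,0,4],"rot":[0,0,0],"gripper":8.5},{"offset":[0,0,7],"rot":[0,0,0],"gripper":8.5},{"offset":[0,0,8.3],"rot":[0,0,0],"gripper":8.5},{"offset":[0,0,8.3],"rot":[0,0,0],"gripper":8.5},{"offset":[0,0,8.3],"rot":[0,0,0],"gripper":6.5},{"offset":[0,0,8.3],"rot":[0,0,0],"gripper":5.5},{"offset":[0,0,8.3],"rot":[0,0,0],"gripper":4.5},{"offset":[0,0,8.3],"rot":[0,0,0],"gripper":4.5},{"offset":[0,0,8.3],"rot":[0,0,0],"gripper":4.5},{"offset":[0,0,8.3],"rot":[0,0,0],"gripper":4.5}], squeeze=80)

```text
time_s: 8.65
eef_pos: [486.4, -123.1, 79.9]
ee_rot: [0.001, -0.292, 0.956, -0.001]
force: [-0.5, -1.4, 7.1]
grip_width: 0.588
grip_force: 84.5
```

```bash
python3 - <<'E'
from h import *
print(sense()['eef_pos'])
go((485,-122.8,78),214)
c=cap('side'); cv2.imwrite('pics/c4.png',cv2.resize(c['color'][140:280,280:420,::-1],(560,560)))
E
```

```text
[ 486.41286985 -123.13059482   79.89064168]
off [0.1  0.11 0.19] rot [-0.2  0.1 -0. ] dist 2 t 8.65
```

View pics/c4.png

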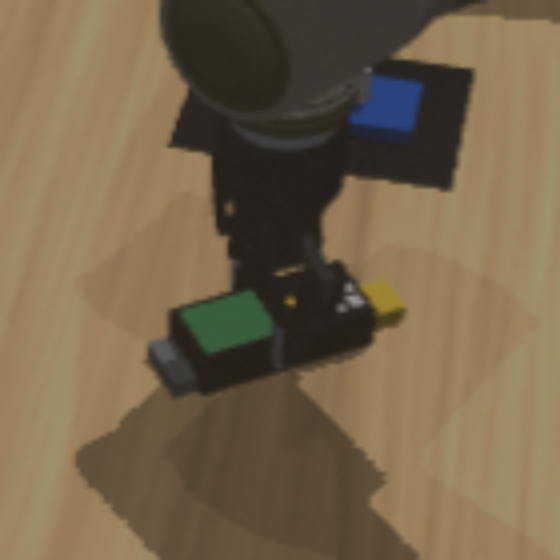

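The crop shows the terminal gripped mid-body, level, toe to the right and screen up. I'll lift it and work out the approach.

>>> step_arm(plan=[{"offset":[0,0,-2],"rot":[0,0,0],"gripper":4.5},{"offset":[0,0,-5],"rot":[0,0,0],"gripper":4.5},{"offset":[0,0,-9],"rot":[0,0,0],"gripper":4.5},{"offset":[0,0,-12],"rot":[0,0,0],"gripper":4.5},{"offset":[0,0,-12],"rot":[0,0,0],"gripper":4.5}], squeeze=100)

```text
time_s: 9.2
eef_pos: [486.8, -123.1, 202.5]
ee_rot: [0.003, -0.292, 0.956, -0.003]
force: [-0.3, -1.0, -3.1]
grip_width: 0.582
grip_force: 107.5
```

```bash
cat >> h.py <<'E'
C0=np.array([581.2,186.4,0]); CY=4.5; G=6.; ZG=79.9
def hand(tx,tz,th,ty=0,cy=None):
    "toe end lower edge at cradle (tx,ty,tz), head raised th deg"
    cy=CY if cy is None else cy
    a=np.radians(th); x=(82+G)*np.cos(a)-ZG*np.sin(a); z=(82+G)*np.sin(a)+ZG*np.cos(a)
    p=C0+R.from_euler('z',cy,degrees=True).apply([tx+x,ty,tz+z]); print(p.round(1)); go(p,cy+180,-th)
E
python3 - <<'E'
from h import *
print(sense()['grip_width'],sense()['eef_pos'])
hand(-60,70,13)
E
```

```text
0.5822499268142658 [ 486.82099687 -123.14691211  202.52890724]
[588.9 187.  167.6]
off [-25.79  20.03   3.44] rot [  3.  -12.4  29.4] dist 328 t 9.2
```

>>> step_arm(plan=[{"offset":[-4,3,0.5],"rot":[0.4,-1.7,4],"gripper":4.5},{"offset":[-8,6.2,1],"rot":[0.8,-3.3,8],"gripper":4.5},{"offset":[-12,9.3,1.5],"rot":[1.2,-5,12],"gripper":4.5},{"offset":[-16,12.4,2.1],"rot":[1.8,-7.5,18],"gripper":4.5},{"offset":[-20,15.5,2.7],"rot":[2.4,-10,24],"gripper":4.5},{"offset":[-23.5,18.2,3.1],"rot":[3,-12.4,29.4],"gripper":4.5},{"offset":[-25.8,20,3.4],"rot":[3,-12.4,29.4],"gripper":4.5},{"offset":[-25.8,20,3.4],"rot":[3,-12.4,29.4],"gripper":4.5},{"offset":[-25.8,20,3.4],"rot":[3,-12.4,29.4],"gripper":4.5},{"offset":[-25.8,20,3.4],"rot":[3,-12.4,29.4],"gripper":4.5}])

```text
time_s: 10.2
eef_pos: [587.5, 186.6, 163.7]
ee_rot: [0.109, -0.038, 0.993, 0.006]
force: [0.3, -0.6, -1.8]
grip_width: 0.586
grip_force: 107.2
```

```bash
python3 - <<'E'
from h import *
import pickle
print(sense()['eef_pos'],sense()['grip_width'],sense()['force'])
hand(-60,45,13)
c=cap('side'); pickle.dump(c,open('side5.pkl','wb')); cv2.imwrite('pics/c5.png',cv2.resize(c['color'][200:350,200:400,::-1],(800,600)))
E
```

```text
[587.45275792 186.56136253 163.71247898] 0.586360885027306 [ 0.28482025 -0.57848145 -1.77971443]
[588.9 187.  142.6]
off [0.31 0.02 2.09] rot [ 0.2 -0.4 -0.1] dist 21 t 10.2
```

View pics/c5.png

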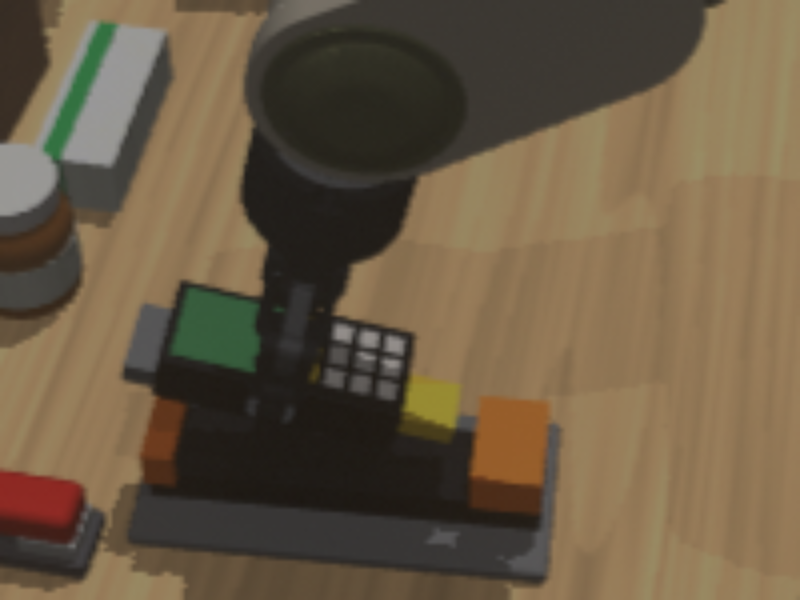

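The crop shows the toe short of the bridge and roughly in line. Its toe edge runs (460,380)–(456,440) and the bridge front edge (478,400)–(472,480). I'll compare both in cradle coordinates.

```bash
python3 - <<'E'
from h import *
import pickle
c=pickle.load(open('side5.pkl','rb'));H,S,V=hsvs(c)
cv=lambda p:(R.from_euler('z',-CY,degrees=True).apply(p-C0)).round(1)
zt=163.7-97.7+11.7
for n,(a,b),z in(('toe far',(460,380),zt),('toe near',(456,440),zt),('br far',(478,400),55),('br near',(472,480),55),('br back far',(549,402),55),('br back near',(546,486),55)):
    print(n,cv(ray(c,200+a/4,200+b/4,z)))
Y=box(300,318,290,312)&(H>20)&(H<36)&(S>150)&(V>70)
r=blobs(c,Y,zt-3);print(r,cv(np.r_[r[2],0]))
print(cv(sense()['eef_pos']))
E
```

```text
toe far [-68.2 -14.5  77.7]
toe near [-70.   22.2  77.7]
br far [-77.  -20.2  55. ]
br near [-78.7  29.   55. ]
br back far [-113.2  -22.7   55. ]
br back near [-115.3   28.7   55. ]
(182, array([527.7, 182.4]), array([528.2, 182.8]), array([26.9, 35.5]), 1.2, 'pca', np.float64(104.8)) [-53.1   0.6   0. ]
[  6.4  -0.5 163.9]
```

```bash
python3 - <<'E'
from h import *
import pickle
c=pickle.load(open('side5.pkl','rb'));H,S,V=hsvs(c)
print('toe col 308',list(zip(range(288,314),H[288:314,308],S[288:314,308],V[288:314,308])))
print('bridge col 327',list(zip(range(296,332),H[296:332,327],V[296:332,327])))
print('lip rows col 241',list(zip(range(296,324),H[296:324,241],V[296:324,241])))
E
```

```text
toe col 308 [(288, np.int64(17), np.int64(105), np.int64(143)), (289, np.int64(17), np.int64(104), np.int64(144)), (290, np.int64(17), np.int64(105), np.int64(146)), (291, np.int64(17), np.int64(105), np.int64(146)), (292, np.int64(17), np.int64(105), np.int64(148)), (293, np.int64(16), np.int64(106), np.int64(149)), (294, np.int64(19), np.int64(122), np.int64(149)), (295, np.int64(24), np.int64(174), np.int64(151)), (296, np.int64(26), np.int64(171), np.int64(152)), (297, np.int64(26), np.int64(171), np.int64(151)), (298, np.int64(26), np.int64(171), np.int64(151)), (299, np.int64(26), np.int64(171), np.int64(152)), (300, np.int64(26), np.int64(171), np.int64(152)), (301, np.int64(26), np.int64(171), np.int64(151)), (302, np.int64(26), np.int64(169), np.int64(152)), (303, np.int64(26), np.int64(171), np.int64(151)), (304, np.int64(26), np.int64(169), np.int64(149)), (305, np.int64(25), np.int64(171), np.int64(119)), (306, np.int64(22), np.int64(169), np.int64(83)), (307, np.int64(23), np.int64(156), np.int64(72)), (308, np.int64(22), np.int64(161), np.int64(73)), (309, np.int64(22),
[... 1832 characters left out ...]
np.int64(11), np.int64(96)), (305, np.int64(11), np.int64(95)), (306, np.int64(11), np.int64(96)), (307, np.int64(11), np.int64(97)), (308, np.int64(11), np.int64(108)), (309, np.int64(11), np.int64(108)), (310, np.int64(11), np.int64(109)), (311, np.int64(11), np.int64(108)), (312, np.int64(11), np.int64(109)), (313, np.int64(11), np.int64(108)), (314, np.int64(11), np.int64(106)), (315, np.int64(11), np.int64(75)), (316, np.int64(11), np.int64(76)), (317, np.int64(11), np.int64(76)), (318, np.int64(11), np.int64(76)), (319, np.int64(11), np.int64(76)), (320, np.int64(11), np.int64(74)), (321, np.int64(14), np.int64(48)), (322, np.int64(15), np.int64(32)), (323, np.int64(17), np.int64(34))]
```

```bash
python3 - <<'E'
from h import *
import pickle
c=pickle.load(open('side5.pkl','rb'))
cv=lambda p:(R.from_euler('z',-CY,degrees=True).apply(p-C0)).round(1)
for n,uu,a,b,z in(('toe',308,294.0,304.8,79.5),('bridge',327,299.0,320.2,55)): 
    p,q=cv(ray(c,uu,a,z)),cv(ray(c,uu,b,z)); print(n,p,q,(p+q)/2)
H,S,V=hsvs(c)
g=box(238,268,265,300)&(H>45)&(H<90)&(S>80)
vv,uu=np.nonzero(g)
for col in(248,252,256,260):
    r=vv[uu==col]; z=66+29.2+(82+40)*.225; p,q=cv(ray(c,col,r.min()-.5,z)),cv(ray(c,col,r.max()+.5,z)); print(col,p,q,(p+q)/2)
E
```

```text
toe [-54.1 -14.1  79.5] [-57.1  12.4  79.5] [-55.6   -0.85  79.5 ]
bridge [-92.1 -24.3  55. ] [-96.4  27.6  55. ] [-94.25   1.65  55.  ]
248 [ 65.6 -23.7 122.6] [ 56.8  20.5 122.6] [ 61.2  -1.6 122.6]
252 [ 57.3 -22.  122.6] [ 48.8  22.1 122.6] [5.305e+01 5.000e-02 1.226e+02]
256 [ 49.  -20.3 122.6] [ 40.8  23.6 122.6] [ 44.9    1.65 122.6 ]
260 [ 40.7 -18.6 122.6] [ 33.2  22.8 122.6] [ 36.95   2.1  122.6 ]
```

```bash
sed -i 's/G=6\./G=3./; s/C0=np.array(\[581.2,186.4,0\])/C0=np.array([581.2,187.2,0])/' h.py; python3 - <<'E'
from h import *
hand(-64,34,13)
E
```

```text
[582.  187.3 131. ]
off [1.25 0.12 3.1 ] rot [ 0.2 -0.4 -0.1] dist 33 t 10.25
```

>>> step_arm(plan=[{"offset":[0.6,0.1,1.5],"rot":[0,0,0],"gripper":4.5},{"offset":[1.2,0.1,3.1],"rot":[0,0,0],"gripper":4.5},{"offset":[1.2,0.1,3.1],"rot":[0,0,0],"gripper":4.5},{"offset":[1.2,0.1,3.1],"rot":[0,0,0],"gripper":4.5},{"offset":[1.2,0.1,3.1],"rot":[0,0,0],"gripper":4.5}])

```text
time_s: 10.75
eef_pos: [583.3, 187.8, 132.5]
ee_rot: [0.111, -0.038, 0.993, 0.007]
force: [-0.9, -0.7, -2.5]
grip_width: 0.579
grip_force: 107.1
```

```bash
python3 - <<'E'
from h import *
print(sense()['eef_pos'],sense()['force'])
hand(-64,30,13)
E
```

```text
[583.33397757 187.83255392 132.45535387] [-0.90786036 -0.70307382 -2.49664136]
[582.  187.3 127. ]
off [ 0.25 -0.05  0.51] rot [ 0.2 -0.3 -0.1] dist 6 t 10.75
```

>>> step_arm(plan=[{"offset":[0.07,0,0.2],"rot":[0,0,0],"gripper":4.5},{"offset":[0.1,0,0.35],"rot":[0,0,0],"gripper":4.5},{"offset":[0.1,0,0.35],"rot":[0,0,0],"gripper":4.5},{"offset":[0.1,0,0.35],"rot":[0,0,0],"gripper":4.5}])

```text
time_s: 11.15
eef_pos: [582.6, 188.2, 127.8]
ee_rot: [0.11, -0.039, 0.993, 0.006]
force: [-0.3, 0.0, -1.8]
grip_width: 0.587
grip_force: 107.2
```

>>> step_arm(plan=[{"offset":[0.02,0,0.1],"rot":[0,0,0],"gripper":4.5},{"offset":[0.02,0,0.1],"rot":[0,0,0],"gripper":4.5},{"offset":[0.02,0,0.1],"rot":[0,0,0],"gripper":4.5}])

```text
time_s: 11.45
eef_pos: [582.8, 188.2, 127.1]
ee_rot: [0.11, -0.039, 0.993, 0.006]
force: [1.1, -1.4, 1.4]
grip_width: 0.583
grip_force: 107.6
```

>>> step_arm(plan=[{"offset":[0.02,0,0.1],"rot":[0,0,0],"gripper":4.5},{"offset":[0.02,0,0.1],"rot":[0,0,0],"gripper":4.5},{"offset":[0.02,0,0.1],"rot":[0,0,0],"gripper":4.5}])

```text
time_s: 11.75
eef_pos: [583.0, 188.2, 126.4]
ee_rot: [0.11, -0.039, 0.993, 0.007]
force: [-0.8, -0.1, 5.8]
grip_width: 0.587
grip_force: 108.2
```

The toe touched the bed where expected. I'll raise it a little and slide it under the bridge.

>>> step_arm(plan=[{"offset":[-0.04,0,-0.17],"rot":[0,0,0],"gripper":4.5},{"offset":[0.45,0,-0.28],"rot":[0,0,0],"gripper":4.5},{"offset":[0.94,0,-0.39],"rot":[0,0,0],"gripper":4.5},{"offset":[0.94,0,-0.39],"rot":[0,0,0],"gripper":4.5},{"offset":[0.94,0,-0.39],"rot":[0,0,0],"gripper":4.5}])

```text
time_s: 12.25
eef_pos: [572.9, 187.4, 127.7]
ee_rot: [0.111, -0.039, 0.993, 0.007]
force: [5.3, 0.2, 0.2]
grip_width: 0.582
grip_force: 107.5
```

```bash
python3 - <<'E'
from h import *
print(sense()['eef_pos'],sense()['force'])
c=cap('side'); cv2.imwrite('pics/c6.png',cv2.resize(c['color'][230:350,220:380,::-1],(800,600),interpolation=cv2.INTER_CUBIC))
E
```

```text
[572.85148235 187.41860309 127.72691905] [5.32778518 0.20656949 0.21293084]
```

View pics/c6.png

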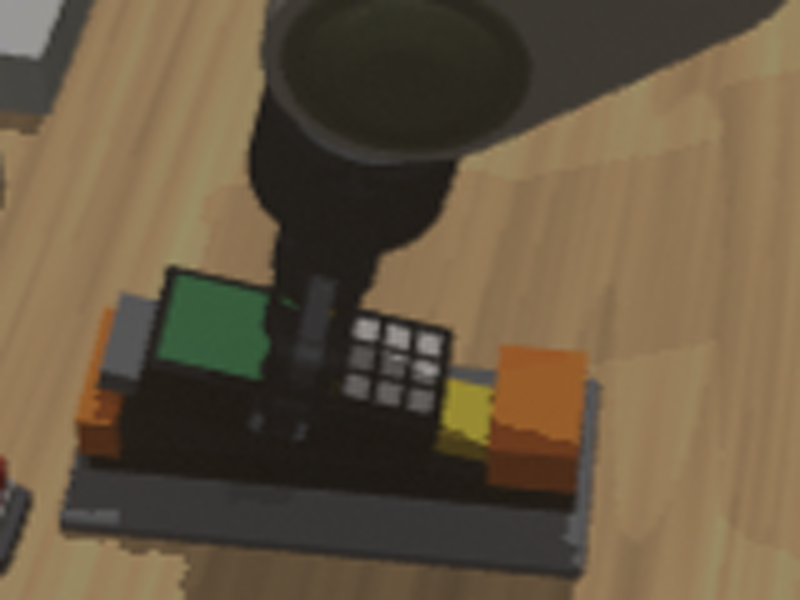

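The crop shows the toe under the bridge between the posts, with the head tongue above the lip. The 5 N reading is the plunger, so I'll push on slowly.

>>> step_arm(plan=[{"offset":[0.2,0,-0.05],"rot":[0,0,0],"gripper":4.5},{"offset":[0.4,0,-0.09],"rot":[0,0,0],"gripper":4.5},{"offset":[0.6,0,-0.14],"rot":[0,0,0],"gripper":4.5},{"offset":[0.8,0,-0.18],"rot":[0,0,0],"gripper":4.5},{"offset":[0.8,0,-0.18],"rot":[0,0,0],"gripper":4.5}])

```text
time_s: 12.8
eef_pos: [565.5, 186.8, 128.2]
ee_rot: [0.112, -0.039, 0.993, 0.007]
force: [8.5, 1.4, -0.8]
grip_width: 0.586
grip_force: 107.4
```

>>> step_arm(plan=[{"offset":[0.2,0,-0.03],"rot":[0,0,0],"gripper":4.5},{"offset":[0.4,0,-0.06],"rot":[0,0,0],"gripper":4.5},{"offset":[0.6,0,-0.1],"rot":[0,0,0],"gripper":4.5},{"offset":[0.68,0,-0.12],"rot":[0,0,0],"gripper":4.5},{"offset":[0.68,0,-0.12],"rot":[0,0,0],"gripper":4.5},{"offset":[0.68,0,-0.12],"rot":[0,0,0],"gripper":4.5}])

```text
time_s: 13.4
eef_pos: [559.5, 186.3, 128.4]
ee_rot: [0.113, -0.038, 0.993, 0.007]
force: [11.9, 1.3, 1.6]
grip_width: 0.581
grip_force: 107.4
```

```bash
python3 - <<'E'
from h import *
s=sense();print(s['eef_pos'],s['force'],(R.from_quat(np.roll(s['ee_rot'],-1)).as_matrix()[:,2]).round(4))
E
```

```text
[559.47894598 186.31788964 128.43679295] [11.85717511  1.25642925  1.59974642] [ 0.2243  0.0223 -0.9743]
```

>>> step_arm(plan=[{"offset":[-0.12,0,0.15],"rot":[0,1,0],"gripper":4.5},{"offset":[-0.2,0,0.31],"rot":[0,2,0],"gripper":4.5},{"offset":[-0.28,0,0.48],"rot":[0,3,0],"gripper":4.5},{"offset":[-0.34,0,0.64],"rot":[0,4,0],"gripper":4.5},{"offset":[-0.34,0,0.64],"rot":[0,4,0],"gripper":4.5},{"offset":[-0.34,0,0.64],"rot":[0,4,0],"gripper":4.5}])

```text
time_s: 14.0
eef_pos: [564.9, 186.7, 123.3]
ee_rot: [0.08, -0.039, 0.996, 0.006]
force: [14.2, 2.5, 0.9]
grip_width: 0.587
grip_force: 107.4
```

```bash
sed -i 's/G=3\./G=6./' h.py; python3 - <<'E'
from h import *
s=sense();print(s['eef_pos'],s['force'],s['wrist_torque'])
q=s['ee_rot'];A=R.from_quat(np.roll(q,-1)); t=s['eef_pos']+A.apply([82+G,0,ZG]); h=s['eef_pos']+A.apply([-82+G,0,ZG]); k=s['eef_pos']+A.apply([-82+G,0,ZG-12])
cv=lambda p:(R.from_euler('z',-CY,degrees=True).apply(p-C0)).round(1)
print('toe',cv(t),'head',cv(h),cv(k),A.as_matrix()[:,2].round(3))
c=cap('side'); cv2.imwrite('pics/c7.png',cv2.resize(c['color'][250:340,220:340,::-1],(800,600),interpolation=cv2.INTER_CUBIC))
E
```

```text
[564.86411705 186.71038103 123.269641  ] [14.20252317  2.53066496  0.85286076] [ 0.25112973 -2.20718433 -0.07733775]
toe [-90.5   1.3  30.4] head [71.4  1.1 56.5] [69.5  1.  68.3] [ 0.158  0.017 -0.987]
```

View pics/c7.png

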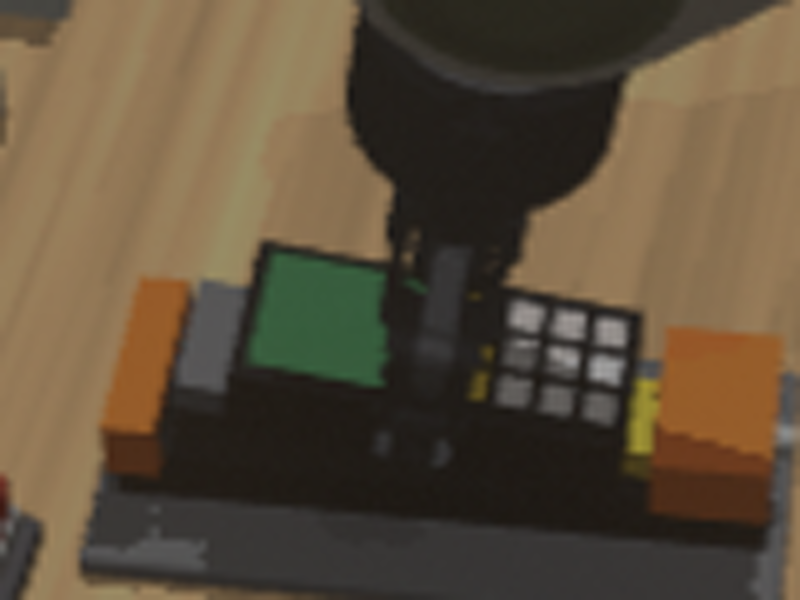

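The crop shows the head tongue lined up between the cheeks, clear in front of the lip. I'll lower the head about the toe.

>>> step_arm(plan=[{"offset":[-0.2,0,0.23],"rot":[0,1.5,0],"gripper":4.5},{"offset":[-0.41,0,0.47],"rot":[0,3,0],"gripper":4.5},{"offset":[-0.6,0,0.72],"rot":[0,4.5,0],"gripper":4.5},{"offset":[-0.79,0,0.96],"rot":[0,6,0],"gripper":4.5},{"offset":[-0.79,0,0.96],"rot":[0,6,0],"gripper":4.5},{"offset":[-0.79,0,0.96],"rot":[0,6,0],"gripper":4.5}])

```text
time_s: 14.65
eef_pos: [573.8, 187.5, 114.5]
ee_rot: [0.027, -0.039, 0.999, 0.003]
force: [13.4, 2.2, 0.7]
grip_width: 0.582
grip_force: 107.5
```

```bash
cat > st.py <<'E'
from h import *
s=sense();print(s['eef_pos'],s['force'],s['wrist_torque'])
q=s['ee_rot'];A=R.from_quat(np.roll(q,-1)); t=s['eef_pos']+A.apply([82+G,0,ZG]); h=s['eef_pos']+A.apply([-82+G,0,ZG]); k=s['eef_pos']+A.apply([-82+G,0,ZG-12])
cv=lambda p:(R.from_euler('z',-CY,degrees=True).apply(p-C0)).round(1)
print('toe',cv(t),'head',cv(h),cv(k),A.as_matrix()[:,2].round(3))
E
python3 st.py
```

```text
[573.81258668 187.46651119 114.53508856] [13.39836219  2.15215507  0.70400856] [ 0.23664945 -2.12493655  0.00596629]
toe [-90.9   1.3  30. ] head [72.8  1.2 38.8] [72.2  1.1 50.8] [ 0.053  0.009 -0.999]
```

>>> step_arm(plan=[{"offset":[-0.2,0,0.22],"rot":[0,1.5,0],"gripper":4.5},{"offset":[-0.4,0,0.44],"rot":[0,3,0],"gripper":4.5},{"offset":[-0.4,0,0.44],"rot":[0,3,0],"gripper":4.5},{"offset":[-0.4,0,0.44],"rot":[0,3,0],"gripper":4.5}])

```text
time_s: 15.05
eef_pos: [577.8, 187.9, 110.3]
ee_rot: [0.0, -0.039, 0.999, 0.002]
force: [13.1, 2.1, 0.2]
grip_width: 0.587
grip_force: 107.6
```

```bash
python3 st.py
```

```text
[577.83593709 187.87600779 110.28902217] [13.14988876  2.13533985  0.18727378] [ 0.20187292 -2.0231925   0.03889919]
toe [-91.2   1.4  30.3] head [72.8  1.3 30.5] [72.8  1.2 42.5] [ 0.001  0.005 -1.   ]
```

>>> step_arm(plan=[{"offset":[-0.2,0,0],"rot":[0,0,0],"gripper":4.5},{"offset":[-0.4,0,0],"rot":[0,0,0],"gripper":4.5},{"offset":[-0.6,0,0.02],"rot":[0,0,0],"gripper":4.5},{"offset":[-0.6,0,0.02],"rot":[0,0,0],"gripper":4.5},{"offset":[-0.6,0,0.02],"rot":[0,0,0],"gripper":4.5}])

```text
time_s: 15.55
eef_pos: [582.4, 188.3, 110.2]
ee_rot: [-0.002, -0.039, 0.999, 0.002]
force: [2.4, -0.1, 7.4]
grip_width: 0.582
grip_force: 108.7
```

```bash
python3 st.py
```

```text
[582.3974404  188.28616284 110.19168637] [ 2.38640426 -0.07956774  7.36647163] [-0.29042801 -0.64061146 -0.06634852]
toe [-87.    1.3  30.6] head [77.   1.3 30. ] [77.1  1.3 42. ] [-0.004  0.004 -1.   ]
```

The terminal is on the bed. I'll open and let the spring seat it.

>>> step_arm(plan=[{"offset":[0,0,-0.05],"rot":[0,0,0],"gripper":4.5},{"offset":[0,0,-0.05],"rot":[0,0,0],"gripper":8.5},{"offset":[0,0,-0.05],"rot":[0,0,0],"gripper":8.5},{"offset":[0,0,-0.05],"rot":[0,0,0],"gripper":8.5},{"offset":[0,0,-0.05],"rot":[0,0,0],"gripper":8.5},{"offset":[0,0,-0.05],"rot":[0,0,0],"gripper":8.5},{"offset":[0,0,-4],"rot":[0,0,0],"gripper":8.5},{"offset":[0,0,-8],"rot":[0,0,0],"gripper":8.5},{"offset":[0,0,-12],"rot":[0,0,0],"gripper":8.5},{"offset":[0,0,-15],"rot":[0,0,0],"gripper":8.5}])

```text
time_s: 16.55
eef_pos: [582.7, 187.7, 261.5]
ee_rot: [-0.002, -0.039, 0.999, 0.002]
force: [1.3, 0.3, 0.4]
grip_width: 0.994
grip_force: 0.0
```

>>> step_arm(plan=[{"offset":[5,-5,-3],"rot":[0,0,0],"gripper":8.5},{"offset":[10,-10,-5],"rot":[0,0,0],"gripper":8.5},{"offset":[14,-14,-5],"rot":[0,0,0],"gripper":8.5},{"offset":[17,-18,-5],"rot":[0,0,0],"gripper":8.5},{"offset":[20,-22,-5],"rot":[0,0,0],"gripper":8.5},{"offset":[20,-25,-5],"rot":[0,0,0],"gripper":8.5},{"offset":[20,-25,-5],"rot":[0,0,0],"gripper":8.5}])

```text
time_s: 17.25
eef_pos: [401.7, -79.4, 309.4]
ee_rot: [-0.003, -0.038, 0.999, 0.002]
force: [1.0, -0.3, -0.9]
grip_width: 0.996
grip_force: 0.0
```

```bash
python3 - <<'E'
from h import *
s=sense();print(s['time_s'],s['eef_pos'])
c=cap('side');t=cap('top')
cv2.imwrite('pics/c8.png',np.hstack([cv2.resize(c['color'][255:345,220:340,::-1],(533,400),interpolation=cv2.INTER_CUBIC),cv2.resize(t['color'][165:265,222:288,::-1],(264,400),interpolation=cv2.INTER_CUBIC)]))
E
```

```text
17.25 [401.68259561 -79.43894001 309.40189691]
```

View pics/c8.png

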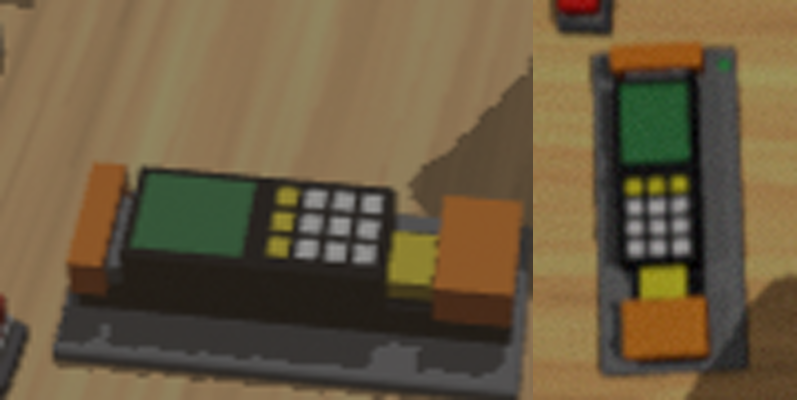

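The crops show the terminal flat in the cradle, screen up, with toe under the bridge and tongue under the lip. I'll check its x and that the bystanders haven't moved.

```bash
python3 - <<'E'
from h import *
import pickle
cv=lambda p:(R.from_euler('z',-CY,degrees=True).apply(np.r_[p,0]-C0)).round(1)
t=cap('top');H,S,V=hsvs(t)
G0=(H>45)&(H<85)&(S>100)
t0=pickle.load(open('top0.pkl','rb'));h0,s0,v0=hsvs(t0)
a=blobs(t0,box(345,402,220,288)&(h0>45)&(h0<85)&(s0>100),30); b=blobs(t,box(235,275,180,215)&G0,60)
o=np.array([485.5,-123])-6*np.array([np.cos(.593),np.sin(.593)])
print('screen hx initially',R.from_euler('z',-34,degrees=True).apply(np.r_[a[2]-o,0]).round(1),'docked',cv(b[2]),b[3:])
c=cap('side');H,S,V=hsvs(c)
b=blobs(c,box(245,285,288,315)&(H>45)&(H<85)&(S>80),60);print('side docked',cv(b[2]),b)
for n in('top','side'):
    A=t if n=='top' else c; B=pickle.load(open(n+'0.pkl','rb')); d=np.abs(A['color'].astype(int)-B['color']).max(-1)>60
    k,l,st,ce=cv2.connectedComponentsWithStats(d.astype(np.uint8)); print(n,[(tuple(x[:5])) for x in st[1:].tolist() if x[4]>25])
E
```

```text
screen hx initially [34.2 -3.2  0. ] docked [34.8 -0.7  0. ] (array([54.3, 48.2]), 1.6, 'pca', np.float64(-171.4))
side docked [35.1  2.   0. ] (401, array([615.9, 192.1]), array([616. , 191.9]), array([49.3, 41. ]), 4.3, 'pca', np.float64(-175.4))
top [(243, 186, 22, 54, 897), (352, 225, 12, 10, 35), (356, 230, 41, 53, 893), (457, 232, 24, 52, 990), (183, 237, 248, 243, 8498), (331, 238, 24, 46, 266), (418, 275, 12, 25, 63), (286, 296, 17, 17, 90), (0, 320, 189, 160, 10767), (242, 345, 16, 13, 64), (373, 358, 9, 8, 31), (0, 398, 27, 8, 170), (287, 399, 61, 70, 2034), (0, 419, 31, 61, 716), (111, 427, 30, 39, 246), (350, 430, 21, 31, 261), (341, 446, 19, 13, 73), (109, 456, 58, 24, 495), (277, 463, 32, 17, 300), (364, 463, 11, 17, 134)]
side [(381, 0, 189, 47, 1973), (365, 55, 59, 30, 1173), (615, 80, 25, 14, 281), (378, 85, 41, 23, 433), (570, 108, 70, 84, 2799), (385, 142, 18, 20, 184), (352, 152, 21, 6, 69), (338, 155, 48, 18, 335), (533, 181, 33, 59, 729), (317, 206, 64, 33, 1054), (607, 232, 33, 57, 229), (633, 280, 7, 15, 58), (247, 293, 72, 33, 1056), (548, 300, 92, 180, 9575), (497, 309, 62, 51, 802)]
```

```bash
python3 -c "
from rig import *
print(finish_job())"
```

```text
the job is handed in; nothing more can be done
None
```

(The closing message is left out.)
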